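# Bayonet a pilot lamp into the display block

### The job

Take the pilot lamp with the green lens out of the wooden stock rack and mount it in the blue display block: pass its T-shaped foot through the slot, push it down gently against the spring, give it a quarter turn so that the spring locks the crossbar across the slot, and let go. Feel for the slot with a light touch, never pressing or pushing the lamp hard against the block (keep under 20 N), and leave the red and yellow lamps in the rack.

Things in the scene. Friction and masses are not known exactly. Their poses are not given: they have to be found in the camera images.
- lamp_green: Pilot lamp to be mounted, about 50-95 g, green lens. Origin: centre of the underside of its T-foot, z up the lamp. Steel crossbar 24 (x) x 6 (y) mm, z 0-6; stem 6 mm in diameter, z 6-18; housing above. A half turn about z makes no difference. In the rack it hangs upright by its housing, origin 8 mm above the table.
- green_housing (a point): Centre of the green lamp's black housing, 35 mm above the lamp's origin, same axes. Housing 40 (x) x 28 (y) mm, z 18-52 above the lamp's origin; grip it across its 28 mm. Its long side shows the crossbar's direction. Above it a 27 mm bezel and a 23 mm lens, top 68 mm above the origin.
- lamp_red: pilot lamp, same shape and size as the green one, with a red lens; stays in the rack
- lamp_yellow: pilot lamp, same shape and size as the green one, with a yellow lens; stays in the rack
- rack: Fixed wooden rack, 230 (x) x 64 (y) x 26 mm tall, origin at the centre of its underside. Holes at x = -72, 0, 72 mm, 28 (x) x 18 (y) mm, 22 mm deep, hold the lamps' feet; the lamps' long sides lie roughly along the rack's x. Which lamp is in which hole varies.
- block: Fixed blue display block, 120 x 120 mm; origin at the centre of its underside. On top an aluminium slot plate, 98 (x) x 94 (y) mm, face at z = 62 mm; dark guide rails along its x sides reach 61 mm. The plate is clamped firmly anywhere from 7 mm to -y to 7 mm to +y of the block's centre; the measured poses do not tell where.
- block_face (a point): Point of the block at the plate's face (block x = y = 0, z = 62 mm), block axes. NOT the slot itself: the slot, in the middle of the plate, is centred at x = 0 and y = -7 to 7 mm from here (to be felt or seen). It is 27.5 mm long along x, 8.5 mm wide along y, straight through, 9 mm deep; the plate is flat around it.
- spring (a point): Point 9 mm below block_face, block axes. A sprung 32 mm disc moves with the plate and lies here under the slot: 3 N at rest, then 600 N/m. The crossbar is free to turn once the lamp's origin is 15 mm or more below the plate's face (about 6.6 N); at 18 mm the housing hits the plate hard. Unturned, the spring pushes the foot back up.
- locked (a point): Point 11 mm below block_face, block axes: height of the lamp's origin when locked. The plate's underside has a groove across the slot, 27.5 mm along block y, 9.5 mm wide, 4 mm deep. After a quarter turn either way the spring lifts the crossbar into it: crossbar along block y, housing 7 mm above the plate. Same sideways offset as the slot.
Things that resemble listed ones, but are neither listed nor needed, are in the scene too. Leave any turquoise look-alike of the lamp_green alone.

How it is judged (in metres and radians):
On the way, in this order (a step that is already met when the one before it is completed fails the run):
1. the green lamp is lifted out of the rack (height (world z) of lamp_green above 0.045 m), for 0.1 s.
2. its foot has passed through the slot, lined up with it, and is pushed against the spring (origin at least 12.5 mm below the plate's face) (z of lamp_green in the frame of block below 0.0495 m and angle between the x axis of lamp_green and the x axis of block, either way round below 0.25 rad and x of lamp_green in the frame of block between -0.006 and 0.006 m and y of lamp_green in the frame of block between -0.012 and 0.012 m), for 0.05 s.
At the end, for the whole second after the job is handed in: Green lamp in the slot, upright within 0.12 rad, crossbar along block y within 0.2 rad, origin 49.2 to 52.8 mm above the block's underside, within 6 mm of block x = 0 and 12 mm of y = 0, still (10 mm/s, 0.1 rad/s), released; red and yellow lamps within 15 mm of their starts (angle between the x axis of lamp_green and the y axis of block, either way round below 0.2 rad and z of lamp_green in the frame of block between 0.0492 and 0.0528 m and x of lamp_green in the frame of block between -0.006 and 0.006 m and y of lamp_green in the frame of block between -0.012 and 0.012 m and angle between lamp_green's own z axis and vertical below 0.12 rad and linear speed of lamp_green below 0.01 m/s and angular speed of lamp_green below 0.1 rad/s and distance of each of lamp_red, lamp_yellow from where it was at the start of the episode below 0.015 m); the robot touches nothing.
It fails at once if the green lamp is pressed or pushed against the block with 20 N or more (contact force between lamp_green and block above 20 N).
It fails at once if the red or yellow lamp is moved 15 mm or more (distance of any of lamp_red, lamp_yellow from where it was at the start of the episode above 0.015 m).
It also fails if it takes over 72 s, if anything falls off the work surface, if the arm or the gripper's body presses on something with over 40 N, if the wrist force passes 120 N, or if a joint passes its speed limit or range.

### The arm

A 6-joint arm with a two-finger parallel gripper is mounted at the origin on the work surface. World frame = base frame: x ahead of the robot, y to its left, z up, the work surface at z = 0. Lengths are in mm, angles in rad, forces in N, time in s.
With the tool pointing down it reaches from about 350 to 775 mm from the base axis. Payload 7.3 kg.
Tool frame: the origin (TCP) lies at the very end of the fingers, on their centre line; the grasp point (between the pads) lies 19 mm behind it; z points along the fingers, y is the line along which they close (so a half turn about z gives the same grasp; the last joint's range is limited). The gripper opens to 92 mm and grips with 3 to 60 N. Pads are 19 mm wide; open, the fingers measure 130 mm over their backs; the gripper's body (75 mm by 190 mm) begins 47 mm behind the grasp point.
Start: joints at [-1.457, 0.342, 1.524, -0, 1.275, -0.146], TCP at [134.888, -507.399, 193.741] pointing down, gripper open.
Joint ranges: [-2.53, 2.53], [-0.77, 2.02], [0.04, 2.7], [-1, 4.14], [0.28, 2.66], [-3.11, 3.11]. Speed limits (rad/s): [2.57, 2.57, 3.14, 3.14, 3.14, 3.14].

### API

Orientations are given as [roll, pitch, yaw] about the fixed x, y, z axes, in that order (R = Rz(yaw) Ry(pitch) Rx(roll)).
In Python, from plant import get_obs, vision, workorder gives the robot as it stands.
- The arm moves only by the shell command python3 -m pendant 'ROWS' [OPENING]. ROWS is a JSON object of lists of equal length, an entry for each row: "dp": the shift along the tool's x, y, z in m, a list of three; "rotation": the turn, a rotation vector about the tool's x, y, z in rad, a list of three. A call has 1 to 8 rows; each row is the pose to reach, as a shift and turn from the pose commanded when the call began, along the tool's axes at that moment; what a row does not reach only later rows make up. A row lasts 1/8 s, in which the tool goes at most 62.5 mm and 10.7 degrees, less where a joint would pass 70% of its speed; a pose out of reach is approached as far as the arm can. A call with a gripper value outside its range is refused whole. OPENING is the finger opening in m, from 0 to 0.0918, set as the call begins (- or left out, the last holds). The fingers move at their own pace and stop on an object; the grip force is fixed at half the most. Time passes only in rows, so rows that repeat a pose let the fingers close. It gives the time, the measured TCP pose, the force, the opening and the grip force at its end, in the units of the state.
- get_obs(): the state, without advancing time (a new reading comes with each control period).
- vision.capture(name): name is "side" or "top" or "wrist"; returns a dict with "pixels" (400x640x3 uint8, red, green, blue), "vfov" (degrees; the focal length in pixels is half the picture's height over the tangent of half this angle, whatever the lens; pixels are square), "cx", "cy" (the principal point, pixels), "pose" (4x4, takes a point from camera to world coordinates); the wrist camera has in their place "T_tool_cam" (4x4, takes a point from camera to tool coordinates, whose origin is the TCP and whose axes are the flange's). Camera axes: x right, y up, looking along -z (the intrinsics and any distortion apply to the point x, -y, -z); pixel columns grow to the right and rows downward; lengths in mm; the calibration is good to about 2 mm. The wrist camera is an equidistant fisheye: a pixel r from the principal point sees the ray r / f radians off the axis. A picture is of the moment at which its call begins: read the wrist's pose just before it. There is no depth.
- workorder.close_job(): hands the job in; it is judged then, once.
The state is a dict: "time": time; "joint_positions": joint angles; "dq": joint speeds; "tau": joint torques, N m; "tool_pos": TCP position; "tcp_rot": TCP orientation; "contact_force": force on the tool from outside, world axes, zero at the start; "moment": the same for the moment, N m; "grip_width": finger opening in mm; "finger_force": force on a finger pad.
Only numpy, scipy, OpenCV 4.12 (cv2) and the standard library are available. Lean on these libraries where they do the work, as an engineer would, in place of code of your own. Each camera call takes 0.05 s, during which the arm holds its last target. There are 200 camera calls.

## Working session

There is one attempt and no reset: what is moved stays moved. The work goes in short steps, Python scripts to look and compute and a shell command to move; the robot and the scene stay as the last step left them, time stands still between calls to the robot, and variables do not carry over. Pictures are saved under pics/ and viewed, at most 10 in all, crops included, and the job is handed in when it is done.

```bash
ls; mkdir -p pics
python3 - <<'E'
from plant import get_obs, vision
import cv2,pickle
o=get_obs(); print(o)
d={}
for n in("side","top","wrist"):
    d[n]=vision.capture(n); c=d[n]; print(n,c["vfov"],c["cx"],c["cy"],c.get("pose",c.get("T_tool_cam")).tolist(),[k for k in c])
    cv2.imwrite(f"pics/{n}0.png",c["pixels"][...,::-1])
pickle.dump((o,d),open("v0.pkl","wb"))
E
```

```text
pics
{'time': 0.0, 'joint_positions': array([-1.45700492e+00,  3.42692035e-01,  1.52500726e+00, -1.76880442e-05,
        1.27539876e+00, -1.46039720e-01]), 'dq': array([ 0.00089279, -0.00069906, -0.00362429,  0.00145909, -0.00190841,
       -0.00020076]), 'tau': array([-2.41495372e-04, -4.31239772e+01, -2.44220835e+01,  7.16014858e-02,
        5.59158681e-02, -1.35685577e-04]), 'tool_pos': array([ 134.82515859, -506.92365423,  193.064334  ]), 'tcp_rot': array([-3.14010081e+00, -2.02334014e-04,  2.59836137e-01]), 'contact_force': array([0.15776648, 0.11598078, 0.08909901]), 'moment': array([0.00217155, 0.02400307, 0.02522701]), 'finger_force': 0.0, 'grip_width': 92.03579560600203}
side 55.916558170359146 320.57368701544806 198.4837503211366 [[0.8789626524398466, 0.2864165108913755, -0.38130071846866453, 277.95922633886653], [-0.47651445887032273, 0.5592317622108618, -0.6783758594039572, -389.93593220585336], [0.018937425998079162, 0.7779623502608237, 0.6280254417403984, 488.3939705465457], [0.0, 0.0, 0.0, 1.0]] ['pixels', 'vfov', 'cx', 'cy', 'pose']
top 53.696893320099804 316.93063507730824 200.83489081698337 [[-0.019469158861224183, 0.9935134224530366, -0.1120358480973403, 431.4935890193707], [-0.9997801679140613, -0.01847369907572206, 0.009916566350860077, 47.4321570997469], [0.007782525230782057, 0.11220428622879593, 0.9936546837070305, 698.9238127019839], [0.0, 0.0, 0.0, 1.0]] ['pixels', 'vfov', 'cx', 'cy', 'pose']
wrist 65.70646984690485 324.33723758908616 197.02183336043436 [[0.0017370813735858622, 0.9651865920405088, 0.26155654282301805, 70.46346066920835], [0.9999984669027513, -0.001734354776394042, -0.00024125848190679678, -0.33564182414169697], [0.0002207723873896886, 0.26155656091701723, -0.965188125030978, -190.83669176414534], [0.0, 0.0, 0.0, 1.0]] ['pixels', 'vfov', 'cx', 'cy', 'T_tool_cam']
```

View pics/top0.png

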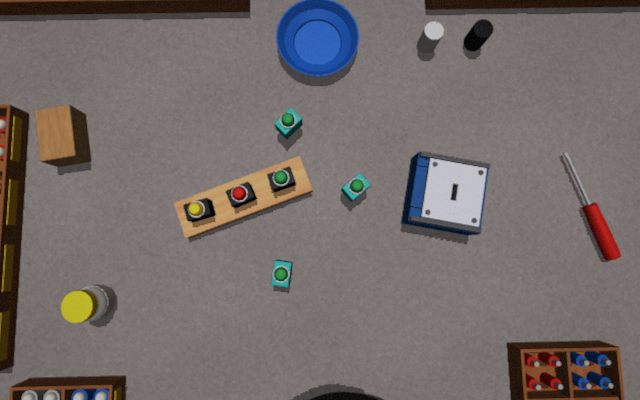

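View pics/side0.png

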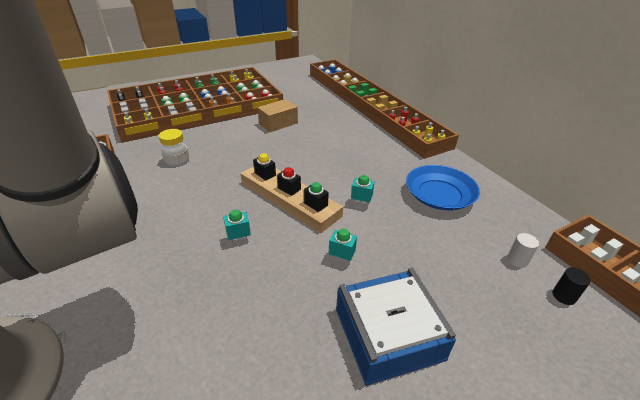

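The top view shows four green lenses: turquoise bodies at (288,120), (357,187) and (281,274), and a black housing in the rack at (281,178). The rack one fits "lamp_green", because it has a black housing and hangs in the wooden rack. The side view agrees: it shows the lamp at (316,190) and the slot at (396,311).

```bash
cat > h.py <<'E'
import numpy as np,cv2
from scipy.spatial.transform import Rotation as R
def ray(c,px,obs=None):
    f=200/np.tan(np.radians(c["vfov"]/2)); px=np.atleast_2d(px).astype(float)
    u=(px[:,0]-c["cx"])/f; v=(px[:,1]-c["cy"])/f
    if "pose" in c: T=c["pose"]; d=np.c_[u,-v,-np.ones(len(u))]
    else:
        r=np.hypot(u,v)+1e-12; d=np.c_[np.sin(r)*u/r,-np.sin(r)*v/r,-np.cos(r)]
        W=np.eye(4); W[:3,:3]=R.from_euler("xyz",obs["tcp_rot"]).as_matrix(); W[:3,3]=obs["tool_pos"]; T=W@c["T_tool_cam"]
    d=d@T[:3,:3].T
    return T[:3,3],d/np.linalg.norm(d,axis=1)[:,None]
def plane(c,px,z,obs=None):
    o,d=ray(c,px,obs); return o+d*((z-o[2])/d[:,2])[:,None]
def tri(rays):
    A=0;b=0
    for o,d in rays:
        d=np.ravel(d); P=np.eye(3)-np.outer(d,d); A=A+P; b=b+P@o
    p=np.linalg.solve(A,b); return p,[round(float(np.linalg.norm(np.cross(p-o,np.ravel(d)))),2) for o,d in rays]
def blobs(img,lo,hi,amin=20):
    m=cv2.inRange(cv2.cvtColor(img,cv2.COLOR_RGB2HSV),lo,hi)
    n,l,s,c=cv2.connectedComponentsWithStats(m)
    return [(c[i].round(1),s[i].tolist()) for i in range(1,n) if s[i,4]>=amin],l
E
python3 - <<'E'
import pickle,cv2,numpy as np
from h import *
o,d=pickle.load(open("v0.pkl","rb"))
for n in("top","side"):
    print(n,blobs(d[n]["pixels"],(50,100,40),(72,255,255))[0])
t=d["top"]["pixels"]; s=d["side"]["pixels"]
a=cv2.resize(t[130:250,150:330],None,fx=4,fy=4,interpolation=2)[:480,:720]
cv2.imwrite("pics/c1.png",a[...,::-1])
# slot: dark pixels inside plate
for n,(x0,y0,x1,y1) in dict(top=(440,178,468,206),side=(380,300,414,322)).items():
    g=cv2.cvtColor(d[n]["pixels"],cv2.COLOR_RGB2GRAY)[y0:y1,x0:x1]
    m=(g<120).astype(np.uint8); ys,xs=np.nonzero(m); print(n,len(xs),xs.mean()+x0,ys.mean()+y0,cv2.minAreaRect(np.c_[xs+x0,ys+y0].astype(np.float32)))
    
T=(454.4,192);
E
```

```text
top [(array([287.5, 119.5]), [282, 114, 12, 12, 123]), (array([280.5, 177. ]), [275, 171, 12, 13, 129]), (array([356.5, 185.5]), [351, 180, 12, 12, 121]), (array([280.6, 273.8]), [275, 268, 13, 13, 131])]
side [(array([213.2,  81.5]), [210, 78, 10, 7, 32]), (array([197.8,  84.1]), [195, 80, 9, 8, 29]), (array([253.8,  85.2]), [251, 82, 7, 7, 25]), (array([362.9,  89.4]), [348, 83, 29, 14, 212]), (array([238.7,  88.1]), [236, 85, 6, 6, 23]), (array([180.9,  98.3]), [179, 95, 6, 7, 21]), (array([363.4, 179.8]), [359, 175, 10, 10, 84]), (array([315.6, 187.1]), [310, 182, 12, 11, 98]), (array([235.1, 215.1]), [229, 210, 13, 11, 116]), (array([343.2, 234.7]), [337, 229, 13, 12, 131])]
top 76 453.86842105263156 191.57894736842104 ((453.8499450683594, 191.5500030517578), (4.666904926300049, 15.556349754333496), 8.130102157592773)
side 60 396.3666666666667 311.6 ((396.3073425292969, 311.3578186035156), (3.9270880222320557, 18.00713348388672), 73.3007583618164)
```

View pics/c1.png

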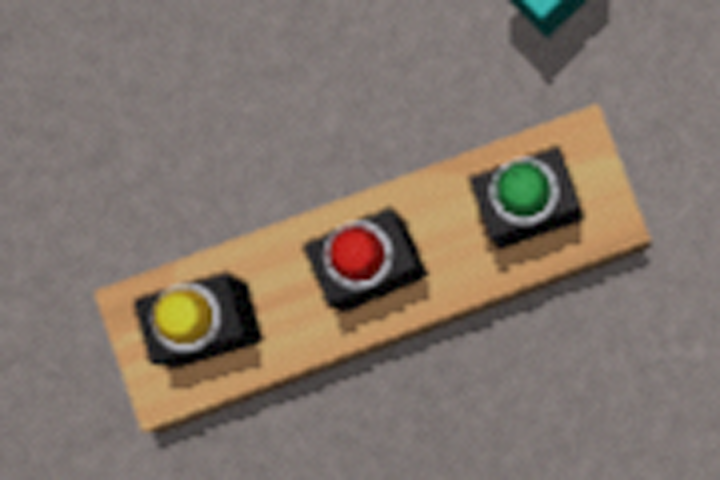

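The crop confirms it: the black-housed green lamp sits in the rack's right-hand hole at crop (525,188), which is top (281,177). Yellow and red are to its left.

Run:
```python
import pickle
from h import *
o,d=pickle.load(open("v0.pkl","rb"))
L=tri([ray(d["top"],(280.5,177)),ray(d["side"],(315.6,187.1))])
S=tri([ray(d["top"],(453.9,191.6)),ray(d["side"],(396.4,311.5))])
print("lens",L,"slot",S)
# rack direction
p=plane(d["top"],[(150+100/4,130+292/4),(150+598/4,130+105/4),(150+650/4,130+243/4),(150+150/4,130+430/4)],26);e=p[1]-p[0];e2=p[2]-p[3];print("rack",p.round(0),np.arctan2(e[1],e[0]),np.arctan2(e2[1],e2[0]),np.linalg.norm(e))
p=plane(d["top"],[(408,153),(489,163),(481,233),(404,227)],61);print(p.round(0))
W=R.from_euler("xyz",o["tcp_rot"]).as_matrix();print("tool goal for lens (mm, TCP over lens)",W.T@(L[0]-o["tool_pos"]), W.round(3).tolist())
```

```text
lens (array([542.40852866,  99.56583438,  66.34256999]), [0.41, 0.41]) slot (array([ 514.15919548, -182.99966815,   60.27035228]), [0.42, 0.42])
rack [[508. 283.  26.]
 [586.  69.  26.]
 [525.  48.  26.]
 [449. 261.  26.]] -1.2224147104463177 -1.2282159758375553 227.41060386188954
[[ 580. -111.   61.]
 [ 561. -244.   61.]
 [ 446. -223.   61.]
 [ 458.  -99.   61.]]
tool goal for lens (mm, TCP over lens) [ 549.69660683 -481.22394105  127.55104016] [[0.966, 0.257, -0.0], [0.257, -0.966, 0.001], [0.0, -0.001, -1.0]]
```

```bash
python3 -m pendant '{"dp":[[0.06,-0.05,0],[0.12,-0.105,0],[0.18,-0.16,0],[0.24,-0.21,0],[0.30,-0.26,0],[0.35,-0.31,0],[0.40,-0.35,0],[0.45,-0.39,0]],"rotation":[[0,0,-0.15],[0,0,-0.3],[0,0,-0.45],[0,0,-0.6],[0,0,-0.75],[0,0,-0.9],[0,0,-1.05],[0,0,-1.2]]}'
cat >> h.py <<'E'
def goto(o,xy,yaw):
    "shift (mm, tool axes) and turn about tool z to reach world xy and yaw"
    W=R.from_euler("xyz",o["tcp_rot"]).as_matrix()
    s=W.T@np.r_[np.asarray(xy)-o["tool_pos"][:2],0]
    dy=(yaw-o["tcp_rot"][2]+np.pi)%(2*np.pi)-np.pi
    return "shift",s.round(2).tolist(),"turn_z",round(-dy,4)
E
python3 -c "
from h import *;from plant import get_obs
o=get_obs();print(o['time'],o['tool_pos'],o['tcp_rot'],goto(o,(542.4,99.6),1.917))"
```

```text
time: 1.15
tool_pos: [415.4, -91.2, 193.8]
tcp_rot: [3.141, 0.0, 1.465]
contact_force: [1.2, -1.2, -0.1]
grip_width: 91.8
finger_force: 0.0
1.15 [415.41755912 -91.16832401 193.8336861 ] [3.14109252e+00 3.63638913e-04 1.46473438e+00] ('shift', [203.14, 106.07, -0.02], 'turn_z', np.float64(-0.4523))
```

```bash
python3 -m pendant '{"dp":[[0.045,0.025,0],[0.09,0.05,0],[0.135,0.07,0],[0.18,0.095,0],[0.203,0.106,0],[0.203,0.106,0]],"rotation":[[0,0,-0.1],[0,0,-0.2],[0,0,-0.3],[0,0,-0.4],[0,0,-0.452],[0,0,-0.452]]}'
python3 - <<'E'
from h import *;from plant import get_obs,vision;import pickle
o=get_obs();c=vision.capture("wrist");pickle.dump((o,c),open("w1.pkl","wb"))
print(o["tool_pos"],o["tcp_rot"]);cv2.imwrite("pics/w1.png",c["pixels"][...,::-1])
print(blobs(c["pixels"],(50,100,40),(72,255,255))[0])
E
```

```text
time: 1.9
tool_pos: [542.6, 98.3, 192.9]
tcp_rot: [-3.141, -0.0, 1.914]
contact_force: [-0.2, -0.1, 0.1]
grip_width: 91.8
finger_force: 0.0
[542.57646458  98.30291579 192.90203135] [-3.14052906e+00 -3.09951724e-04  1.91415104e+00]
[(array([615.4,  14.8]), [610, 6, 12, 17, 136]), (array([620.8,  31.4]), [608, 21, 27, 22, 364]), (array([624. ,  49.1]), [614, 42, 19, 15, 199]), (array([194.3, 133.1]), [186, 124, 18, 19, 278]), (array([325. , 181.1]), [315, 171, 21, 21, 326]), (array([404.7, 219.4]), [397, 211, 16, 17, 194]), (array([  9.5, 308.2]), [0, 293, 19, 31, 349])]
```

View pics/w1.png

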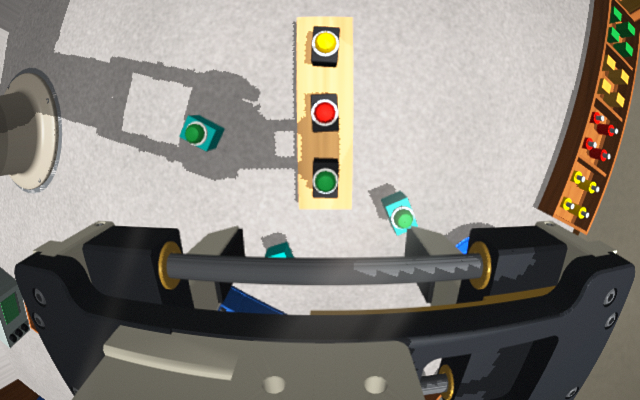

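The wrist view shows the rack column with yellow (325,42), red (325,112) and the target green lamp (325,181), plus turquoise decoys at (195,133), (402,217) and (278,255). I'll take a second wrist view from 55 mm away to get heights.

```bash
python3 -m pendant '{"dp":[[-0.028,0,0.01],[-0.055,0,0.02],[-0.055,0,0.02],[-0.055,0,0.02]],"rotation":[[0,0,0],[0,0,0],[0,0,0],[0,0,0]]}' 0.056
python3 - <<'E'
from h import *;from plant import get_obs,vision;import pickle
o2=get_obs();c2=vision.capture("wrist");pickle.dump((o2,c2),open("w2.pkl","wb"))
o1,c1=pickle.load(open("w1.pkl","rb"))
cv2.imwrite("pics/w2.png",c2["pixels"][...,::-1])
B=[]
for o,c in((o1,c1),(o2,c2)):
    bl=blobs(c["pixels"],(50,100,40),(72,255,255),150)[0]
    b=min(bl,key=lambda b:np.hypot(b[0][0]-325,(b[0][1]-(181 if c is c1 else 110)) ))
    print(b); B.append(ray(c,b[0],o))
    # dark housing component around
    g=cv2.cvtColor(c["pixels"],cv2.COLOR_RGB2GRAY); x,y=b[0].astype(int)
    m=np.zeros_like(g); m[y-30:y+31,x-30:x+31]=(g[y-30:y+31,x-30:x+31]<70)
    m=cv2.morphologyEx(m,cv2.MORPH_OPEN,np.ones((3,3),np.uint8))
    ys,xs=np.nonzero(m); P=plane(c,np.c_[xs,ys],60,o)[:,:2].astype(np.float32)
    r=cv2.minAreaRect(P); print("housing top",r,len(xs))
print("lens",tri(B))
d=c2["pixels"];y0=max(int(b[0][1])-50,0);x0=int(b[0][0])-60
cv2.imwrite("pics/w2c.png",cv2.resize(d[y0:y0+100,x0:x0+120],None,fx=5,fy=5)[...,::-1])
E
```

```text
time: 2.45
tool_pos: [560.4, 44.7, 174.0]
tcp_rot: [-3.142, -0.0, 1.91]
contact_force: [0.1, -0.0, 1.0]
grip_width: 58.1
finger_force: 0.0
(array([325. , 181.1]), [315, 171, 21, 21, 326])
housing top ((541.8328247070312, 103.02513122558594), (25.493371963500977, 41.45277786254883), 19.3049259185791) 319
(array([326.3, 128.1]), [316, 117, 22, 23, 381])
housing top ((547.6890869140625, 86.46514892578125), (25.629352569580078, 8.964694023132324), 19.58176040649414) 188
lens (array([543.02589797, 100.11664458,  64.63190987]), [0.08, 0.08])
```

View pics/w2c.png

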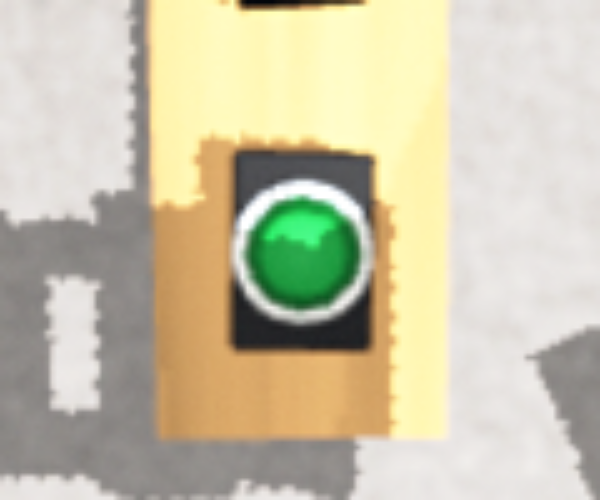

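The crop shows the green lamp alone and upright in its hole, with the housing's long side aligned with the tool x axis (yaw about 1.91). The lens rim measures about z = 65 against an expected 66.

```bash
python3 -c "
from h import *;from plant import get_obs
o=get_obs();print(o['tool_pos'],o['tcp_rot'],goto(o,(542.8,99.9),1.91))"
```

```text
[560.49546383  45.16129147 174.18990999] [3.14119710e+00 1.87457322e-05 1.91105499e+00] ('shift', [57.51, 1.59, -0.0], 'turn_z', np.float64(0.0011))
```

```bash
python3 -m pendant '{"dp":[[0.03,0.001,0],[0.0575,0.0016,0],[0.0575,0.0016,0],[0.0575,0.0016,0.04],[0.0575,0.0016,0.08],[0.0575,0.0016,0.12],[0.0575,0.0016,0.142],[0.0575,0.0016,0.142]],"rotation":[[0,0,0],[0,0,0],[0,0,0],[0,0,0],[0,0,0],[0,0,0],[0,0,0],[0,0,0]]}'
python3 -c "
from h import *;from plant import get_obs
o=get_obs();print(o['tool_pos'],o['tcp_rot'],goto(o,(542.8,99.9),1.91))"
```

```text
time: 3.5
tool_pos: [542.1, 99.4, 30.4]
tcp_rot: [-3.138, -0.001, 1.912]
contact_force: [-0.5, -0.2, -0.1]
grip_width: 55.7
finger_force: 0.0
[542.08220291  99.37612653  30.41713206] [-3.13835523e+00 -6.71786415e-04  1.91173716e+00] ('shift', [0.25, 0.85, -0.0], 'turn_z', np.float64(0.0017))
```

```bash
python3 -m pendant '{"dp":[[0,0.0005,-0.0003],[0,0.0005,-0.0003],[0,0.0005,-0.0003],[0,0.0005,-0.0003],[0,0.0005,-0.0003],[0,0.0005,-0.0003]],"rotation":[[0,0,0],[0,0,0],[0,0,0],[0,0,0],[0,0,0],[0,0,0]]}' 0.02; python3 -c "
from plant import get_obs
o=get_obs();print(o['tool_pos'],o['tcp_rot'],o['contact_force'])"
```

```text
time: 4.25
tool_pos: [543.7, 100.0, 32.4]
tcp_rot: [3.141, 0.0, 1.912]
contact_force: [-2.0, 0.2, 5.1]
grip_width: 20.7
finger_force: 30.0
[543.6893051   99.95733342  32.42813625] [3.14123395e+00 2.89989527e-04 1.91184841e+00] [-1.97195851  0.17618156  5.12711544]
```

Run:
```python
from plant import vision,get_obs
import cv2,numpy as np
c=vision.capture("side")["pixels"][120:260,210:410];w=vision.capture("wrist")["pixels"][60:340,200:460]
a=cv2.resize(c,None,fx=2.9,fy=2.9);b=cv2.resize(w,None,fx=0.77,fy=0.77)
print(a.shape,b.shape)
h=max(a.shape[0],b.shape[0]);f=np.zeros((h,a.shape[1]+b.shape[1],3),np.uint8);f[:a.shape[0],:a.shape[1]]=a;f[:b.shape[0],a.shape[1]:]=b
cv2.imwrite("pics/g1.png",f[...,::-1]);print(get_obs()["grip_width"],get_obs()["finger_force"])
```

```text
(406, 580, 3) (216, 200, 3)
20.25505114345942 30.029045961855445
```

View pics/g1.png

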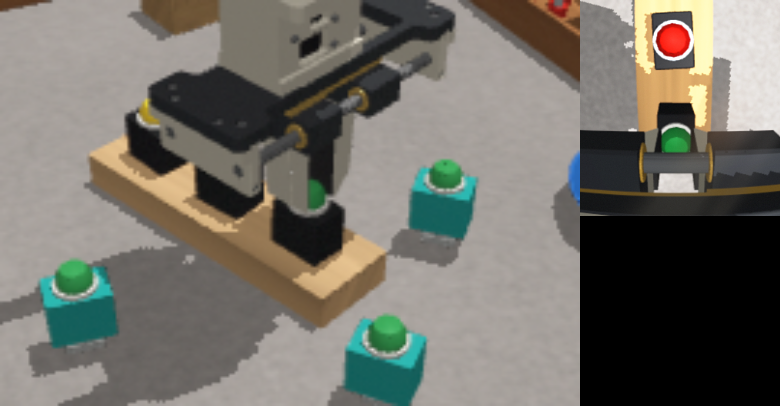

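The side view (left) shows the fingertips near the lens and bezel, at about crop (300,200), rather than down on the housing. I'll check the fingertip height numerically.

Run:
```python
import pickle
from h import *
from plant import get_obs,vision
o=get_obs();c=vision.capture("side");f=200/np.tan(np.radians(c["vfov"]/2))
W=R.from_euler("xyz",o["tcp_rot"]).as_matrix();print(o["tool_pos"],o["tcp_rot"],o["grip_width"],o["contact_force"],o["finger_force"])
def proj(p):
    q=np.linalg.inv(c["pose"])@np.r_[p,1]; return np.round([c["cx"]+f*q[0]/-q[2],c["cy"]-f*q[1]/-q[2]],1)
for y in(-24,-10,0,10): 
  for x in (-9.5,9.5):print(y,x,[proj(o["tool_pos"]+W@np.array([x,y,z])).tolist() for z in(0,-28,-45)])
L=np.array([543,100,0.]);print([proj(L+[0,0,z]).tolist() for z in(26,60,66,76)])
img=cv2.resize(c["pixels"][155:225,270:360],None,fx=8,fy=8,interpolation=cv2.INTER_CUBIC);cv2.imwrite("pics/g2.png",img[...,::-1])
```

```text
[543.69783324  99.94894812  32.42430747] [3.14125778e+00 2.77220438e-04 1.91180502e+00] 20.25505114345942 [-2.09625147 -1.32708609  5.13837953] 30.029045961855445
-24 -9.5 [[311.2, 209.1], [311.2, 197.3], [311.2, 189.9]]
-24 9.5 [[303.8, 204.6], [303.7, 192.9], [303.6, 185.5]]
-10 -9.5 [[316.3, 205.6], [316.4, 193.9], [316.5, 186.5]]
-10 9.5 [[308.9, 201.2], [308.9, 189.5], [308.9, 182.2]]
0 -9.5 [[319.8, 203.1], [320.1, 191.4], [320.2, 184.1]]
0 9.5 [[312.5, 198.8], [312.6, 187.2], [312.6, 179.9]]
10 -9.5 [[323.3, 200.7], [323.7, 189.1], [323.9, 181.7]]
10 9.5 [[316.0, 196.4], [316.2, 184.9], [316.3, 177.6]]
[[315.8, 203.6], [316.0, 189.6], [316.0, 187.0], [316.1, 182.7]]
```

View pics/g2.png

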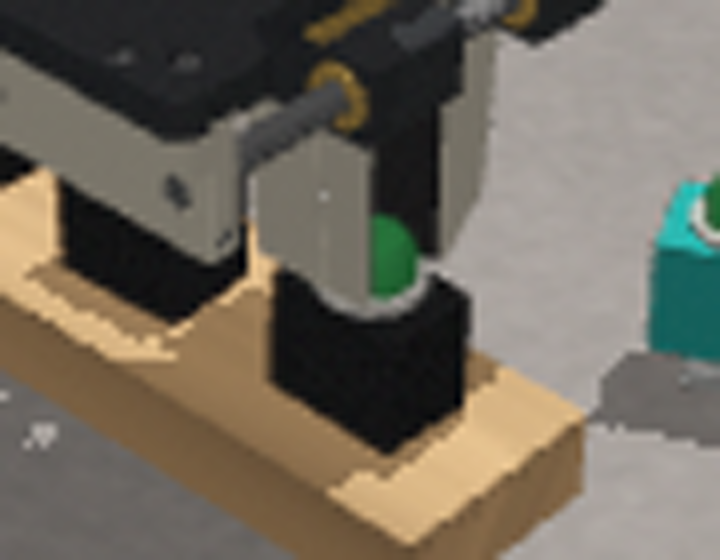

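The crop shows the fingertips at crop (345,295), resting on the white bezel and pinching the lens, so the real tip is at z ≈ 64. The reported TCP is 32, so the fingers end about 31 mm short of the reported TCP. I'll open, then go lower in steps while watching the force.

```bash
python3 -m pendant '{"dp":[[0,0,-0.002],[0,0,-0.004],[0,0,-0.004],[0,0,-0.004],[0,0,-0.004],[0,0,-0.004]],"rotation":[[0,0,0],[0,0,0],[0,0,0],[0,0,0],[0,0,0],[0,0,0]]}' 0.056; python3 -m pendant '{"dp":[[0,0,0.004],[0,0,0.008],[0,0,0.012],[0,0,0.016],[0,0,0.016],[0,0,0.016]],"rotation":[[0,0,0],[0,0,0],[0,0,0],[0,0,0],[0,0,0],[0,0,0]]}'
python3 - <<'E'
from h import *;from plant import get_obs,vision
o=get_obs();c=vision.capture("side");print(o["tool_pos"],o["contact_force"])
print([b for b in blobs(c["pixels"],(50,100,40),(72,255,255))[0] if 290<b[0][0]<330])
img=cv2.resize(c["pixels"][155:225,270:360],None,fx=8,fy=8,interpolation=cv2.INTER_CUBIC);cv2.imwrite("pics/g3.png",img[...,::-1])
E
```

```text
time: 5.15
tool_pos: [543.6, 100.0, 35.9]
tcp_rot: [-3.141, 0.0, 1.912]
contact_force: [0.3, -1.1, -0.4]
grip_width: 56.1
finger_force: 0.0
time: 5.9
tool_pos: [543.7, 100.0, 20.1]
tcp_rot: [3.141, 0.0, 1.912]
contact_force: [-0.1, 0.5, -0.2]
grip_width: 56.2
finger_force: 0.0
[543.69458464 100.01929087  20.05247283] [-0.11001686  0.50066323 -0.15842038]
[(array([315.5, 187.2]), [310, 182, 12, 11, 97])]
```

View pics/g3.png

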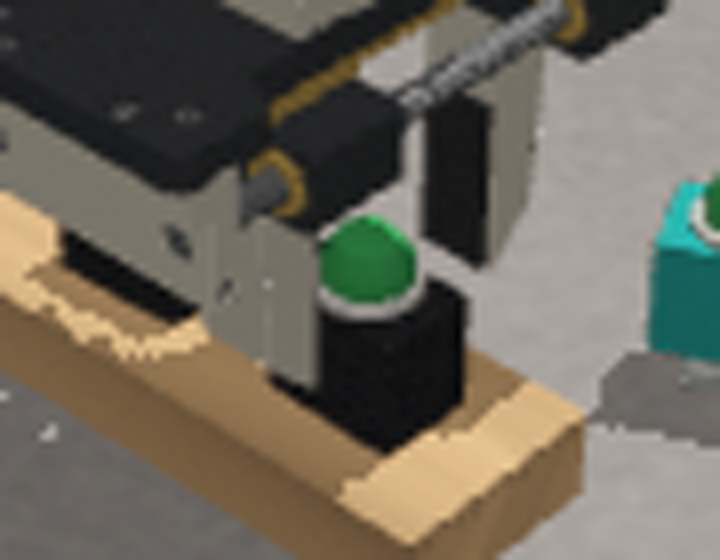

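The lamp is undisturbed (side blob still at 315.5,187.2) and the open fingers now straddle its housing, with the tip at about z ≈ 49. I'll go 10 mm lower and close.

```bash
python3 -m pendant '{"dp":[[0,0,0.004],[0,0,0.008],[0,0,0.010],[0,0,0.010]],"rotation":[[0,0,0],[0,0,0],[0,0,0],[0,0,0]]}'; python3 -m pendant '{"dp":[[0,0,0],[0,0,0],[0,0,0],[0,0,0],[0,0,0]],"rotation":[[0,0,0],[0,0,0],[0,0,0],[0,0,0],[0,0,0]]}' 0.015
```

```text
time: 6.45
tool_pos: [543.4, 100.0, 9.7]
tcp_rot: [-3.141, -0.0, 1.912]
contact_force: [-0.1, 0.3, 0.2]
grip_width: 56.0
finger_force: 0.0
time: 7.08
tool_pos: [543.6, 100.0, 10.1]
tcp_rot: [3.142, 0.0, 1.912]
contact_force: [-0.8, -0.3, 1.8]
grip_width: 27.6
finger_force: 30.0
```

```bash
python3 -m pendant '{"dp":[[0,0,-0.005],[0,0,-0.02],[0,0,-0.04],[0,0,-0.07],[0,0,-0.1],[0,0,-0.13],[0,0,-0.14],[0,0,-0.14]],"rotation":[[0,0,0],[0,0,0],[0,0,0],[0,0,0],[0,0,0],[0,0,0],[0,0,0],[0,0,0]]}'
python3 - <<'E'
from h import *;from plant import get_obs,vision;import pickle
o=get_obs();c=vision.capture("side");t=vision.capture("top");w=vision.capture("wrist");pickle.dump((o,c,t,w),open("lift.pkl","wb"))
print(o["tool_pos"],o["grip_width"])
for k in(c,t,w):print([b for b in blobs(k["pixels"],(50,100,40),(72,255,255),60)[0]])
a=cv2.resize(c["pixels"][80:220,230:420],None,fx=3,fy=3);b=w["pixels"][120:360,210:440]
f=np.zeros((420,800,3),np.uint8);f[:,:570]=a;f[:240,570:]=b;cv2.imwrite("pics/l1.png",f[...,::-1])
E
```

```text
time: 8.07
tool_pos: [543.7, 100.0, 150.5]
tcp_rot: [3.14, 0.0, 1.912]
contact_force: [0.1, -0.2, -0.9]
grip_width: 27.9
finger_force: 30.0
[543.72395006 100.03357772 150.48464657] 27.908240784498226
[(array([364.2,  90.1]), [352, 84, 25, 13, 178]), (array([319.2, 117.2]), [316, 112, 8, 11, 78]), (array([ 61.1, 156.7]), [55, 150, 13, 14, 91]), (array([ 42.4, 160.7]), [35, 153, 15, 15, 107]), (array([ 20.1, 165.2]), [10, 159, 16, 12, 72]), (array([  3.7, 170. ]), [0, 163, 11, 13, 74]), (array([363.5, 179.7]), [359, 175, 10, 10, 83]), (array([234.9, 215.2]), [229, 210, 13, 11, 118]), (array([343.2, 234.7]), [337, 229, 13, 12, 131])]
[(array([356.4, 185.4]), [350, 180, 13, 12, 122])]
[(array([634.5,  12.6]), [629, 7, 11, 12, 72]), (array([633.7,  29.5]), [628, 18, 12, 22, 200]), (array([176.4, 138.3]), [166, 128, 21, 22, 357]), (array([413.5, 227. ]), [406, 224, 16, 6, 70]), (array([324. , 250.3]), [303, 241, 43, 17, 552]), (array([  2.8, 317.7]), [0, 303, 9, 29, 163])]
```

View pics/l1.png

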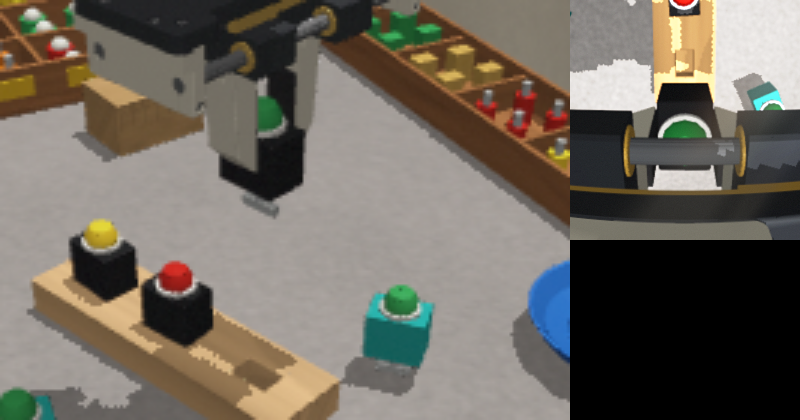

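The lamp is lifted and upright with its crossbar visible at crop (262,207), and red and yellow are still in the rack. Next I'll move to just beside the slot and measure it with the wrist camera.

```bash
python3 -m pendant '{"dp":[[-0.03,-0.008,0],[-0.07,-0.02,0],[-0.115,-0.032,0],[-0.16,-0.045,0],[-0.205,-0.058,0],[-0.25,-0.07,0],[-0.281,-0.079,0],[-0.281,-0.079,0]],"rotation":[[0,0,-0.13],[0,0,-0.27],[0,0,-0.41],[0,0,-0.55],[0,0,-0.69],[0,0,-0.83],[0,0,-0.97],[0,0,-1.06]]}'
python3 -m pendant '{"dp":[[0,0,0],[0,0,0]],"rotation":[[0,0,0],[0,0,0]]}'
cat > slot.py <<'E'
from h import *;from plant import get_obs,vision;import pickle,sys
o=get_obs();w=vision.capture("wrist");pickle.dump((o,w),open(sys.argv[1],"wb"))
f=200/np.tan(np.radians(w["vfov"]/2))
W=np.eye(4);W[:3,:3]=R.from_euler("xyz",o["tcp_rot"]).as_matrix();W[:3,3]=o["tool_pos"]
q=np.linalg.inv(W@w["T_tool_cam"])@[514.2,-183,62,1];v=np.array([q[0],-q[1],-q[2]]);th=np.arctan2(np.hypot(v[0],v[1]),v[2]);uv=v[:2]/np.hypot(v[0],v[1])*th*f+[w["cx"],w["cy"]]
x,y=uv.astype(int);print("pred",uv);g=cv2.cvtColor(w["pixels"],cv2.COLOR_RGB2GRAY)
x0,y0=max(x-45,0),max(y-45,0);m=(g[y0:y0+90,x0:x0+90]<100).astype(np.uint8)
n,l,s,c=cv2.connectedComponentsWithStats(m)
for i in range(1,n):
    if s[i,4]>40:
        ys,xs=np.nonzero(l==i);P=plane(w,np.c_[xs+x0,ys+y0],62,o)[:,:2].astype(np.float32);r=cv2.minAreaRect(P);print(s[i].tolist(),(c[i]+[x0,y0]).round(1),np.round(r[0],2),np.round(r[1],1),round(r[2],2),P.mean(0))
print(o["tool_pos"],o["tcp_rot"],o["contact_force"],o["grip_width"])
E
python3 slot.py s1.pkl
```

```text
time: 9.22
tool_pos: [562.4, -193.7, 148.3]
tcp_rot: [3.141, -0.002, 2.972]
contact_force: [-0.2, 0.5, -0.6]
grip_width: 27.9
finger_force: 30.0
time: 9.48
tool_pos: [562.9, -190.7, 149.4]
tcp_rot: [3.141, -0.001, 2.971]
contact_force: [-0.6, -0.0, -1.8]
grip_width: 28.0
finger_force: 30.0
pred [322.95712482 138.43461718]
[43, 31, 9, 29, 238] [323.9 137.9] [ 514.01 -182.02] [ 7.2 25.3] 80.18 [ 513.8715  -182.04318]
[ 562.86123813 -190.68384536  149.35475716] [ 3.14121808e+00 -1.20884240e-03  2.97054952e+00] [-0.62620313 -0.00907447 -1.84911279] 27.955686859223718
```

```bash
python3 -m pendant '{"dp":[[-0.02,0,0],[-0.04,0,0],[-0.04,0,0],[-0.04,0,0]],"rotation":[[0,0,0],[0,0,0],[0,0,0],[0,0,0]]}' >/dev/null
python3 slot.py s2.pkl
python3 - <<'E'
from h import *;import pickle
o1,w1=pickle.load(open("s1.pkl","rb"));o2,w2=pickle.load(open("s2.pkl","rb"))
for o,w in((o1,w1),(o2,w2)):
    hsv=cv2.cvtColor(w["pixels"],cv2.COLOR_RGB2HSV);m=cv2.inRange(hsv,(0,0,200),(180,40,255))
    P=None
    n,l,s,c=cv2.connectedComponentsWithStats(m)
    y0=137 if o is o1 else 85
    cand=[(s[i,4],i) for i in range(1,n) if s[i,0]<324<s[i,0]+s[i,2]];
    i=max(cand)[1];print(s[i])
    cs=cv2.findContours((l==i).astype(np.uint8),0,cv2.CHAIN_APPROX_NONE)[0];k=max(cs,key=len)[:,0]
    P=plane(w,k,62,o)[:,:2];u=np.array([np.cos(2.97),np.sin(2.97)]);v=np.array([-u[1],u[0]])
    q=np.c_[(P-[514,-182])@u,(P-[514,-182])@v]
    for sgn in(-1,1):
        e=q[(np.abs(q[:,0])<40)&(sgn*q[:,1]>35)]
        if len(e)>10:
            md=np.median(e[:,1]);e=e[np.abs(e[:,1]-md)<2.5];f=np.polyfit(e[:,0],e[:,1],1);print("edge y",sgn,len(e),md,f)
        e=q[(np.abs(q[:,1])<38)&(sgn*q[:,0]>38)]
        if len(e)>10:
            md=np.median(e[:,0]);e=e[np.abs(e[:,0]-md)<2.5];f=np.polyfit(e[:,1],e[:,0],1);print("edge x",sgn,len(e),md,f)
# in-hand lens: top edge rows
for o,w in((o1,w1),(o2,w2)):
    b=[b for b in blobs(w["pixels"],(50,100,40),(72,255,255),200)[0] if abs(b[0][0]-324)<25 and b[0][1]>200];print(b)
    for bb in b:
        x,y,wd,h,_=bb[1];Wm=R.from_euler("xyz",o["tcp_rot"]).as_matrix()
        for px in((x+wd/2-.5,y-.5),(x-.5,y+h),(x+wd-.5,y+h)):print((Wm.T@(plane(w,px,o["tool_pos"][2]+56,o)[0]-o["tool_pos"])).round(2))
E
```

```text
pred [323.20415201  94.44534954]
[42, 31, 9, 29, 237] [324.2  94.4] [ 513.88 -182.22] [ 7.1 25.3] 80.33 [ 514.32654 -182.08356]
[ 601.88490746 -197.44036379  149.74295763] [ 3.14149074e+00 -1.07185312e-03  2.97195360e+00] [-0.37244355  0.1040429  -1.00750319] 28.077506290688135
[    0     0   640   275 96406]
edge y -1 3 -217.23190878802177 [   2.27813291 -169.82689097]
edge x -1 131 -58.57812061877036 [ 1.68475789e-02 -5.83397396e+01]
edge y 1 49 84.01104035908025 [3.99841461e-02 8.36022126e+01]
[    0     0   640   263 99238]
edge y -1 14 -206.6765660912539 [ 9.74675672e-03 -2.06725644e+02]
edge x -1 50 -98.26864598252813 [-1.52347953e-03 -9.83958196e+01]
edge y 1 66 85.04297062191557 [1.81352132e-03 8.46677235e+01]
[(array([324.2, 250.3]), [303, 241, 43, 17, 559])]
[ 12.42   0.35 -55.98]
[  3.1  -10.04 -56.  ]
[  3.13  10.77 -55.99]
[(array([324.1, 250.3]), [303, 241, 43, 17, 563])]
[ 12.42   0.35 -55.99]
[  3.1  -10.04 -56.  ]
[  3.13  10.77 -56.  ]
```

The slot measures the same from both views: (514.0,−182.1), yaw 2.971, with no parallax at z = 62. Next is to go above it.

```bash
cat > st.py <<'E'
from h import *;from plant import get_obs
o=get_obs();print(round(o['time'],2),o['tool_pos'].round(2),o['tcp_rot'].round(4),o['contact_force'].round(2),goto(o,(514.5,-182.5),2.971))
E
python3 st.py; python3 -m pendant '{"dp":[[0.03,0,0],[0.06,0,0],[0.0885,-0.0002,0],[0.0885,-0.0002,0.03],[0.0885,-0.0002,0.06],[0.0885,-0.0002,0.075],[0.0885,-0.0002,0.075],[0.0885,-0.0002,0.075]],"rotation":[[0,0,0],[0,0,0],[0,0,0],[0,0,0],[0,0,0],[0,0,0],[0,0,0],[0,0,0]]}' >/dev/null; python3 st.py
```

```text
10.07 [ 601.84 -197.57  149.91] [ 3.1416e+00 -8.0000e-04  2.9718e+00] [ 0.   -0.12 -0.31] ('shift', [88.63, 0.09, 0.07], 'turn_z', np.float64(0.0008))
11.07 [ 515.95 -183.57   76.06] [-3.1409e+00  1.7000e-03  2.9718e+00] [ 0.15 -0.14 -1.16] ('shift', [1.61, 0.81, -0.0], 'turn_z', np.float64(0.0008))
```

```bash
python3 -m pendant '{"dp":[[0,0,0],[0,0,0]],"rotation":[[0,0,0],[0,0,0]]}' >/dev/null; python3 st.py
```

```text
11.32 [ 515.64 -183.4    75.63] [-3.1411e+00  1.1000e-03  2.9719e+00] [ 0.21 -0.65 -0.4 ] ('shift', [1.27, 0.69, -0.0], 'turn_z', np.float64(0.0009))
```

```bash
python3 -m pendant '{"dp":[[0.001,0.0006,0.003],[0.001,0.0006,0.007],[0.001,0.0006,0.007]],"rotation":[[0,0,0],[0,0,0],[0,0,0]]}' >/dev/null; python3 st.py;  python3 -m pendant '{"dp":[[0,0,0.001],[0,0,0.002],[0,0,0.003],[0,0,0.003]],"rotation":[[0,0,0],[0,0,0],[0,0,0],[0,0,0]]}' >/dev/null; python3 st.py
```

```text
11.7 [ 514.07 -182.33   67.51] [ 3.1414e+00 -9.0000e-04  2.9718e+00] [-0.08  0.39 -1.33] ('shift', [-0.45, -0.1, -0.0], 'turn_z', np.float64(0.0008))
12.2 [ 514.36 -182.47   64.93] [-3.1416e+00 -1.0000e-04  2.9718e+00] [-0.22 -0.88 -1.22] ('shift', [-0.15, -0.0, -0.0], 'turn_z', np.float64(0.0008))
```

```bash
python3 -m pendant '{"dp":[[0,0,0.001],[0,0,0.002],[0,0,0.003],[0,0,0.003]],"rotation":[[0,0,0],[0,0,0],[0,0,0],[0,0,0]]}' >/dev/null; python3 st.py
```

```text
12.7 [ 514.31 -182.46   61.9 ] [-3.1416e+00 -2.0000e-04  2.9718e+00] [ 0.18 -0.64 -1.17] ('shift', [-0.19, -0.01, -0.0], 'turn_z', np.float64(0.0008))
```

```bash
python3 -m pendant '{"dp":[[0,0,0.001],[0,0,0.002],[0,0,0.003],[0,0,0.003]],"rotation":[[0,0,0],[0,0,0],[0,0,0],[0,0,0]]}' >/dev/null; python3 st.py; python3 -m pendant '{"dp":[[0,0,0.001],[0,0,0.002],[0,0,0.003],[0,0,0.003]],"rotation":[[0,0,0],[0,0,0],[0,0,0],[0,0,0]]}' >/dev/null; python3 st.py
```

```text
13.2 [ 514.34 -182.46   58.91] [-3.1416e+00 -2.0000e-04  2.9718e+00] [ 0.21 -0.8  -0.68] ('shift', [-0.17, -0.01, -0.0], 'turn_z', np.float64(0.0008))
13.7 [ 514.32 -182.47   55.9 ] [-3.1416e+00 -2.0000e-04  2.9718e+00] [-0.55  0.1  -0.41] ('shift', [-0.18, 0.0, -0.0], 'turn_z', np.float64(0.0008))
```

```bash
python3 -m pendant '{"dp":[[0,0,0.001],[0,0,0.002],[0,0,0.003],[0,0,0.003]],"rotation":[[0,0,0],[0,0,0],[0,0,0],[0,0,0]]}' >/dev/null; python3 st.py; python3 -m pendant '{"dp":[[0,0,0.001],[0,0,0.002],[0,0,0.002]],"rotation":[[0,0,0],[0,0,0],[0,0,0]]}' >/dev/null; python3 st.py
```

```text
14.2 [ 514.5  -182.52   53.2 ] [-3.1414e+00  4.0000e-04  2.9718e+00] [-0.42  1.01  2.21] ('shift', [0.01, 0.02, -0.0], 'turn_z', np.float64(0.0008))
14.57 [ 514.51 -182.56   51.1 ] [-3.1414e+00  3.0000e-04  2.9718e+00] [0.38 0.63 4.76] ('shift', [0.02, 0.06, -0.0], 'turn_z', np.float64(0.0008))
```

```bash
python3 -m pendant '{"dp":[[0,0,0.001],[0,0,0.002],[0,0,0.003],[0,0,0.003],[0,0,0.003]],"rotation":[[0,0,0],[0,0,0],[0,0,0],[0,0,0],[0,0,0]]}' >/dev/null; python3 st.py;python3 st.py
```

```text
15.2 [ 514.55 -182.56   48.21] [-3.1414e+00  5.0000e-04  2.9718e+00] [-0.75  0.44  5.03] ('shift', [0.06, 0.05, -0.0], 'turn_z', np.float64(0.0008))
15.2 [ 514.55 -182.56   48.21] [-3.1414e+00  5.0000e-04  2.9718e+00] [-0.75  0.44  5.03] ('shift', [0.06, 0.05, -0.0], 'turn_z', np.float64(0.0008))
```

```bash
for i in 1 2 3; do python3 -m pendant '{"dp":[[0,0,0]],"rotation":[[0,0,0]]}' | grep -E "contact|tool_pos"; done
```

```text
tool_pos: [514.5, -182.6, 48.2]
contact_force: [-1.5, 1.0, 5.2]
tool_pos: [514.5, -182.5, 48.2]
contact_force: [-0.5, 1.0, 5.7]
tool_pos: [514.5, -182.6, 48.2]
contact_force: [-0.6, 0.7, 6.5]
```

```bash
python3 -m pendant '{"dp":[[0,0,0.0008],[0,0,0.0008],[0,0,0.0008],[0,0,0.0008],[0,0,0.0008]],"rotation":[[0,0,0],[0,0,0],[0,0,0.06],[0,0,0.12],[0,0,0.2]]}' >/dev/null; python3 st.py; python3 -c "
from plant import get_obs;print(get_obs()['moment'])"
```

```text
16.2 [ 514.93 -182.82   47.62] [-3.1413e+00  1.5000e-03  2.7694e+00] [ 0.15 -0.16  7.22] ('shift', [0.52, 0.15, -0.0], 'turn_z', np.float64(-0.2016))
[ 0.08441889 -0.14678496  0.02827236]
```

```bash
python3 -m pendant '{"dp":[[0,0,0],[0,0,0],[0,0,0],[0,0,0],[0,0,0],[0,0,0],[0,0,0]],"rotation":[[0,0,0.1],[0,0,0.2],[0,0,0.3],[0,0,0.4],[0,0,0.5],[0,0,0.6],[0,0,0.7]]}' >/dev/null; python3 st.py; python3 -c "
from plant import get_obs;print(get_obs()['moment'])"
```

```text
17.07 [ 515.05 -182.88   47.66] [3.1407e+00 1.6000e-03 2.0685e+00] [-0.02 -0.17  6.4 ] ('shift', [0.6, -0.3, -0.0], 'turn_z', np.float64(-0.9025))
[ 0.0180041  -0.13380613  0.06516129]
```

```bash
python3 -m pendant '{"dp":[[0.0002,-0.0002,0],[0.0004,-0.0004,0],[0.0006,-0.0006,0],[0.0008,-0.0008,0],[0.001,-0.001,0],[0.001,-0.001,0],[0.001,-0.001,0],[0.001,-0.001,0]],"rotation":[[0,0,0.1],[0,0,0.2],[0,0,0.3],[0,0,0.4],[0,0,0.5],[0,0,0.6],[0,0,0.668],[0,0,0.668]]}' >/dev/null; python3 st.py; python3 -c "
from plant import get_obs;print(get_obs()['moment'])"
```

```text
18.07 [ 513.71 -182.46   47.66] [3.1399e+00 7.0000e-04 1.4030e+00] [ 0.23 -0.06  5.68] ('shift', [0.09, 0.79, 0.0], 'turn_z', np.float64(-1.568))
[ 0.00355052 -0.08537734  0.04021894]
```

```bash
python3 -m pendant '{"dp":[[0,0,-0.001],[0,0,-0.002],[0,0,-0.003],[0,0,-0.004],[0,0,-0.004]],"rotation":[[0,0,0],[0,0,0],[0,0,0],[0,0,0],[0,0,0]]}' >/dev/null; python3 st.py;python3 -m pendant '{"dp":[[0,0,-0.001],[0,0,-0.0015],[0,0,-0.0015]],"rotation":[[0,0,0],[0,0,0],[0,0,0]]}' >/dev/null; python3 st.py
```

```text
18.7 [ 513.64 -182.4    51.42] [3.1401e+00 5.0000e-04 1.4037e+00] [ 1.49 -0.73  3.82] ('shift', [0.05, 0.87, 0.0], 'turn_z', np.float64(-1.5673))
19.07 [ 513.04 -182.12   52.69] [3.1416e+00 1.0000e-04 1.4038e+00] [ 2.97 -0.94  2.79] ('shift', [-0.13, 1.51, 0.0], 'turn_z', np.float64(-1.5672))
```

```bash
python3 -m pendant '{"dp":[[0,0.0005,-0.0003],[0,0.0008,-0.0003],[0,0.0008,-0.0003]],"rotation":[[0,0,0],[0,0,0],[0,0,0]]}' >/dev/null; python3 st.py; python3 -m pendant '{"dp":[[0,0,0],[0,0,0],[0,0,0],[0,0,0],[0,0,0]],"rotation":[[0,0,0],[0,0,0],[0,0,0],[0,0,0],[0,0,0]]}' 0.056 ; python3 -m pendant '{"dp":[[0,0,-0.01],[0,0,-0.03],[0,0,-0.06],[0,0,-0.09],[0,0,-0.11],[0,0,-0.11]],"rotation":[[0,0,0],[0,0,0],[0,0,0],[0,0,0],[0,0,0],[0,0,0]]}'
python3 - <<'E'
from h import *;from plant import get_obs,vision
o=get_obs();s=vision.capture("side");w=vision.capture("wrist");t=vision.capture("top")
B=[]
for k in(s,w,t):print([(b[0].tolist(),b[1][4]) for b in blobs(k["pixels"],(50,100,40),(72,255,255),60)[0]])
# red/yellow check in top
for lo,hi in(((0,150,80),(6,255,255)),((25,150,100),(33,255,255))):print([(b[0].tolist()) for b in blobs(t["pixels"],lo,hi,40)[0]])
a=cv2.resize(s["pixels"][230:390,320:480],(450,450));b=w["pixels"][0:260,180:530]
f=np.zeros((450,800,3),np.uint8);f[:,:450]=a;f[:260,450:]=b;cv2.imwrite("pics/end.png",f[...,::-1])
import pickle;pickle.dump((o,s,w,t),open("end.pkl","wb"))
E
```

```text
19.45 [ 513.12 -182.07   52.71] [-3.1400e+00 -1.0000e-04  1.4039e+00] [-0.5  -1.94  3.55] ('shift', [-0.19, 1.43, -0.0], 'turn_z', np.float64(-1.5671))
time: 20.08
tool_pos: [513.8, -182.2, 53.0]
tcp_rot: [-3.142, 0.0, 1.404]
contact_force: [-0.3, -1.1, 0.6]
grip_width: 56.0
finger_force: 0.0
time: 20.82
tool_pos: [514.8, -182.7, 165.1]
tcp_rot: [3.137, 0.001, 1.404]
contact_force: [-0.3, -1.1, -0.5]
grip_width: 56.1
finger_force: 0.0
[([362.9, 89.4], 212), ([61.1, 156.7], 91), ([235.1, 215.1], 116), ([343.2, 234.8], 130), ([400.6, 288.0], 249)]
[([310.8, 25.9], 377), ([323.2, 200.8], 544)]
[([287.5, 119.4], 124), ([356.5, 185.4], 120), ([464.7, 188.1], 165), ([280.6, 273.8], 131)]
[[238.7, 193.0], [595.2, 217.6], [552.6, 360.3], [531.0, 361.0], [554.7, 383.1], [532.6, 383.4]]
[[193.9, 208.2], [76.8, 306.3]]
```

View pics/end.png

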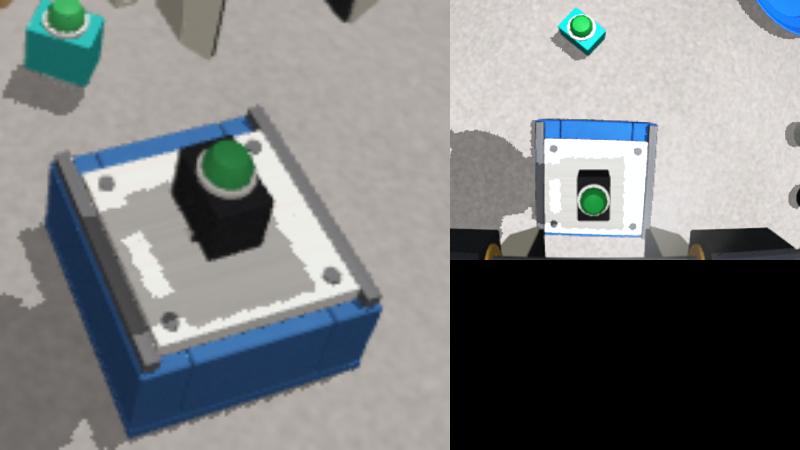

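The final view shows the green lamp upright on the plate, with its long side along the rails (block y), and released. A height check remains before handing in.

Run:
```python
import pickle
from h import *
o,s,w,t=pickle.load(open("end.pkl","rb"))
print(tri([ray(s,(400.6,288)),ray(t,(464.7,188.1))]),tri([ray(s,(400.6,288)),ray(w,(323.2,200.8),o),ray(t,(464.7,188.1))]))
g=cv2.cvtColor(w["pixels"],cv2.COLOR_RGB2GRAY);y0,x0=150,290;m=(g[y0:240,x0:360]<60).astype(np.uint8)
n,l,st,c=cv2.connectedComponentsWithStats(m);i=1+np.argmax(st[1:,4]);ys,xs=np.nonzero(l==i)
print(cv2.minAreaRect(plane(w,np.c_[xs+x0,ys+y0],103,o)[:,:2].astype(np.float32)))
```

```text
(array([ 512.73032616, -181.87941324,  109.40348108]), [0.5, 0.5]) (array([ 513.40198161, -181.9658251 ,  108.85967841]), [0.98, 0.96, 0.41])
((517.1046142578125, -167.01495361328125), (18.82820701599121, 26.062223434448242), 80.47227478027344)
```

```bash
python3 -c "
from plant import workorder;print(workorder.close_job())"
```

```text
the job is handed in; nothing more can be done
None
```

The green lamp is mounted in the blue block, turned a quarter turn across the slot and released; its lens rim measures about 109 mm high, which matches the locked height, red and yellow are still in the rack, and I handed the job in at about 21 s without seeing a verdict.

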